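Set an eyelet and eject the sample plate through the guard windows

TASK

Work the bench eyelet press by reaching down through its guard windows with closed fingertips: press the lever with the round pad all the way down, keep it down for a good second and let it come back up; only then press the lever with the straight crossbar pad all the way down, so that the press ejects the steel sample plate along its bed from under the head, and let that lever come back up too. Do not touch the guard or the plate itself, do not grasp or lift anything, leave the things standing around the press where they are, and finish with the hand clear.

Things in the scene. Friction and masses are not known exactly. Their poses are not given: they have to be found in the camera images.
- press: Grey bench press, fixed; place and yaw vary. Origin on the table; x points from the lever side (near the robot, -120 mm) to the head side (+190 mm), y left, z up. Guard hood over x -118 to +78, y -148 to +148 mm. Behind it a white head (x 88 to 176, y -30 to +30, top z 140 mm) over a bed along y at x 140 mm, bed surface z 40 mm, low side rails, end lip at y 134 mm that stops the plate.
- guard: The guard hood on the press: clear side panels, 5 mm aluminium top plate, top surface 120 mm above the table, with two windows. Same origin and axes as the press. Must not be touched.
- window_left (a point): Centre of the guard's window on the press's +y side, at the plate's top surface. The window is 100 mm along the press's x and 96 mm along its y.
- window_right (a point): Centre of the guard's window on the press's -y side, at the plate's top surface; same size. The bar between the two windows is 48 mm wide.
- crimp (a joint): Lever with the round pad (black disc 44 mm across, 11 mm thick), under either the left or the right window. 0 = up at rest, 0.2 rad = fully down against its stop. Spring return: about 2 N at the pad to start, 4 N at the bottom. It drives the ram in the head.
- crimp_pad (a point): Centre of the round pad's top face, up to about 10 mm from the middle of its window, 95 mm above the table (25 mm below the top of the guard) when up; goes down 18 mm when fully pressed. Lever hinge is 90 mm farther along the press's +x.
- eject (a joint): Lever with the straight crossbar pad (black bar 64 mm along the press's y by 18 mm by 11 mm thick), under the other window. 0 = up at rest, 0.2 rad = fully down. Same spring as the other lever. It drives a slide that pushes the plate 60 mm along the bed towards the press's +y, and returns with the lever.
- eject_pad (a point): Centre of the crossbar pad's top face, 95 mm above the table when up; goes down 18 mm when fully pressed. Hinge 90 mm farther along the press's +x.
- tag: Loose steel sample plate 36 x 50 x 6 mm with a brass eyelet, origin at the centre of its underside, lying on the bed under the head (at press y = 0 at the start). To be moved only by the press.
- jar: Small lidded jar, 52 mm across, 60 mm high, standing in front of the press. Bystander; origin at the centre of its underside.
- tape: Roll of tape lying flat, 90 mm across, 24 mm high, at the press's left side. Bystander; origin at the centre of its underside.
- driver: Screwdriver 150 mm long lying in front of the press. Bystander; long axis is its x.
- carton_small: Small cardboard box 60 x 90 x 45 mm at the press's right side. Bystander; origin at the centre of its underside.

How it is judged (in metres and radians):
On the way, in this order (a step that is already met when the one before it is completed fails the run):
1. the round-pad lever is pressed fully down (0.17 rad or more) and kept there 0.7 s, the plate still under the head (value of joint crimp above 0.17 rad and y of tag in the frame of press below 0.02 m), for 0.7 s.
2. the round-pad lever is let back up (under 0.03 rad), the plate still under the head (value of joint crimp below 0.03 rad and y of tag in the frame of press below 0.02 m), for 0.1 s.
3. the crossbar lever is pressed fully down (0.17 rad or more) (value of joint eject above 0.17 rad), for 0.1 s.
At the end, for the whole second after the job is handed in: Both levers back up (under 0.03 rad); the plate lies flat and at rest on the bed, its centre 45 to 125 mm along the press's +y from the head's middle, moved there by the press (value of joint each of crimp, eject below 0.03 rad and y of tag in the frame of press between 0.045 and 0.125 m and x of tag in the frame of press between 0.125 and 0.155 m and z of tag in the frame of press between 0.036 and 0.046 m and linear speed of tag below 0.02 m/s); the robot touches nothing.
It fails at once if the robot touched the guard (contact force between any of the fingers, the arm and guard above 0.3 N).
It fails at once if the robot touched the sample plate (contact force between any of the fingers, the arm and tag above 0.3 N).
It fails at once if the plate was lifted or thrown off the bed (over 12 mm) (z of tag in the frame of press above 0.052 m).
It fails at once if the crossbar lever was worked while the round-pad lever was down (value of joint crimp above 0.1 rad and value of joint eject above 0.05 rad).
It fails at once if a bystander was lifted or pushed more than 20 mm (distance of any of jar, tape, driver, carton_small from where it was at the start of the episode above 0.02 m).
It also fails if it takes over 48 s, if anything falls off the work surface, if the arm or the gripper's body presses on something with over 40 N, if the wrist force passes 120 N, or if a joint passes its speed limit or range.

ROBOT

A 6-joint arm with a two-finger parallel gripper is mounted at the origin on the work surface. World frame = base frame: x ahead of the robot, y to its left, z up, the work surface at z = 0. Lengths are in m, angles in degrees, forces in N, time in s.
With the tool pointing down it reaches from about 0.275 to 0.725 m from the base axis. Payload 5.6 kg.
Tool frame: the origin (TCP) lies between the finger pads; the fingertips stand ctrl.tcp_to_tips ahead of it and the grasp point (between the pads) is the TCP (ctrl.tcp_to_tips is the distance from the TCP to the fingertips, in m); z points along the fingers, x is the direction in which the jaws open and shut, and the axes are right-handed (so a half turn about z gives the same grasp; the last joint's range is limited). The gripper opens to 85 mm and grips with 20 to 120 N. Pads are 22 mm wide; open, the fingers measure 114 mm over their backs; the gripper's body (76 mm by 85 mm) begins 54 mm behind the grasp point. The pads swing forward as they close: fully open they stand 13 mm farther back than shut.
Start: joints at [-49.412, 14.616, 6.199, 0, -81.583, -16.306], TCP at [0.226, -0.501, 0.25] pointing down, gripper open.
Joint ranges: [-168.99, 168.99], [-69.2, 112.95], [-62.41, 85.93], [-164.36, 98.24], [-168.68, -3.75], [-174.98, 174.98]. Speed limits (degrees/s): [147.25, 147.25, 180, 180, 180, 180].

INTERFACE

Orientations are given as [roll, pitch, yaw] about the fixed x, y, z axes, in that order (R = Rz(yaw) Ry(pitch) Rx(roll)).
In Python, from bench import ctrl gives the robot as it stands. The module is installed in compiled form; this text tells all that it offers.
- The arm moves only by the tool play_rows, never from a script. Its argument "commands" is one flat list of numbers, 7 for each row, row after row: the shift along the tool's x, y, z in cm, then the turn, a rotation vector about the tool's x, y, z in degrees, then the finger opening in cm, from 0 to 8.54. In form: [dx, dy, dz, ax, ay, az, fingers, dx, dy, dz, ax, ay, az, fingers, ...]. A call has exactly 8 rows; each row is the pose to reach, as a shift and turn from the pose commanded when the call began, along the tool's axes at that moment; what a row does not reach only later rows make up. A row lasts 1/8 s, in which the tool goes at most 62.5 mm and 10.7 degrees, less where a joint would pass 70% of its speed; a pose out of reach is approached as far as the arm can. A call with a gripper value outside its range is refused whole. The fingers move at their own pace and stop on an object; the grip force is fixed at half the most. Time passes only in rows, so rows that repeat a pose let the fingers close, or fill a call up. It gives the time, the measured TCP pose, the force and the opening at its end, in the units of the state.
- ctrl.read_state(): the state, without advancing time (a new reading comes with each control period).
- ctrl.capture(name): name is "scene" or "side" or "wrist"; returns the picture (400x640x3 uint8, red, green, blue); there is no depth.
- ctrl.get_calibration(name): a dict with "camera_matrix" (3x3 intrinsics, pixels), "k1" (the pictures are not rectified: a ray, as slopes to the right and down, at radius r is drawn at 1 + k1 r^2 times it, then the intrinsics apply), "rvec" (rotation vector, rad) and "tvec" (3), from world to camera coordinates, as OpenCV has them. Camera axes: x right, y down, z forward; pixel columns grow to the right and rows downward; lengths in m; the calibration is good to about 2 mm. A picture is of the moment at which its call begins: read the wrist's pose just before it. get_calibration takes no time and is no camera call; for the wrist camera it gives the pose at the moment of the call.
- ctrl.sign_off(): hands the job in, once; it reports no verdict.
Trained networks look in the newest picture that a camera, given by its name, has taken for a name from the list of things; names that differ only in an ending like _2 or _b are one class to them, and where a whole thing is asked for, a point or a joint stands for the part that bears it (a point fixed in the world has none). Each returns a list of dicts, best first, with "conf" (0 to 1); they miss things now and then, are a little off and sometimes report something else, mostly with a low value. They report only what shows in the picture. A call takes as long as a camera call.
- ctrl.find_in(target, camera): "box" ([left, top, right, bottom] in pixels, round what is visible of it).
- ctrl.trace(target, camera): "region" (400x640 bool, what is visible of it) and "box" ([left, top, right, bottom] in pixels, round what is visible of it).
The state is a dict: "t": time; "qpos": joint angles; "joint_velocities": joint speeds; "tau": joint torques, N m; "tool_pos": TCP position; "ee_rot": TCP orientation; "force": force on the tool from outside, world axes, zero at the start; "ft_torque": the same for the moment, N m; "grip_width": finger opening in m.
Only numpy, scipy, OpenCV 4.12 (cv2) and the standard library are available. Lean on these libraries where they do the work, as an engineer would, in place of code of your own. Each camera call takes 0.05 s, during which the arm holds its last target. There are 200 camera calls.

## Working session

There is one attempt and no reset: what is moved stays moved. The work goes in short steps, Python scripts to look and compute and a tool call to move; the robot and the scene stay as the last step left them, time stands still between calls to the robot, and variables do not carry over. Pictures are saved under pics/ and viewed, about 8 in all and at most 12, crops included, and the job is handed in when it is done.

Besides the shell and the picture viewer there is one more tool, called after ">>>" in YAML: its name, and indented under it one key for each argument. play_rows: Moves the arm, as the interface text tells. Its arguments: {"type":"object","properties":{"commands":{"type":"array","items":{"type":"number"}}},"required":["commands"]}

```bash
mkdir -p pics
cat > h.py <<'E'
import numpy as np, cv2
from bench import ctrl
from scipy.spatial.transform import Rotation as R
def cal(n):
    c=ctrl.get_calibration(n); return np.array(c["camera_matrix"]),c["k1"],cv2.Rodrigues(np.array(c["rvec"],float))[0],np.array(c["tvec"],float).ravel()
def proj(P,C):
    K,k1,Rm,t=C; p=np.atleast_2d(P)@Rm.T+t; s=p[:,:2]/p[:,2:]; s=s*(1+k1*(s**2).sum(1,keepdims=True)); return s@K[:2,:2].T+K[:2,2]
def atz(uv,z,C):
    K,k1,Rm,t=C; s=cv2.undistortPoints(np.array(uv,float).reshape(-1,1,2),K,np.array([k1,0,0,0.])).reshape(-1,2)
    d=np.c_[s,np.ones(len(s))]@Rm; o=-Rm.T@t; return o+d*((z-o[2])/d[:,2])[:,None]
E
python3 - <<'E'
from h import *
st=ctrl.read_state(); print({k:np.round(v,3) for k,v in st.items()}, ctrl.tcp_to_tips)
for n in ["scene","side"]:
    im=ctrl.capture(n); cv2.imwrite(f"pics/{n}0.png",im[:,:,::-1]); C=cal(n); print(n,"cam at",-C[2].T@C[3])
    for t,z in [("guard",.12),("crimp_pad",.09),("eject_pad",.09),("press",0),("jar",.03),("tape",.012),("driver",.01),("carton_small",.02),("tag",.04)]:
        for d in ctrl.trace(t,n)[:2]:
            b=d["box"]; vs,us=np.nonzero(d["region"]); c=[us.mean(),vs.mean()]
            print(n,t,round(d["conf"],2),np.round(b),np.round(c,1),atz(c,z,C)[0].round(3))
E
```

```text
{'t': np.float64(0.0), 'qpos': array([-4.9414e+01,  1.4653e+01,  6.1330e+00, -2.6000e-02, -8.1584e+01,
       -1.6308e+01]), 'joint_velocities': array([-0.139,  0.028, -0.02 , -0.047,  0.04 ,  0.02 ]), 'tau': array([-1.0000e-03, -3.8663e+01,  2.3794e+01,  5.3650e+00, -6.0000e-03,
        0.0000e+00]), 'tool_pos': array([ 0.226, -0.501,  0.249]), 'ee_rot': array([-1.79995e+02, -1.07000e-01,  1.14275e+02]), 'force': array([-0.089,  0.492, -0.131]), 'ft_torque': array([0.034, 0.002, 0.025]), 'grip_width': np.float64(0.085)} 0.019
scene cam at [ 1.29521638 -0.20432275  0.74273926]
scene guard 0.85 [138. 151. 303. 287.] [218.5 215.1] [ 0.565 -0.17   0.12 ]
scene crimp_pad 0.59 [173. 209. 193. 228.] [184.6 216.8] [ 0.509 -0.238  0.09 ]
scene eject_pad 0.74 [233. 186. 258. 197.] [245.  193.2] [ 0.478 -0.099  0.09 ]
scene press 0.64 [140. 153. 331. 326.] [235.3 237. ] [ 0.513 -0.142  0.   ]
scene tape 0.74 [296. 186. 329. 218.] [314.5 199. ] [0.466 0.068 0.012]
scene carton_small 0.57 [174. 206. 195. 226.] [185.1 216.3] [ 0.423 -0.24   0.02 ]
scene carton_small 0.56 [105. 241. 160. 292.] [13
[... 208 characters left out ...]
 0.494 -0.082  0.12 ]
side crimp_pad 0.66 [355. 167. 379. 185.] [369.9 178.1] [ 0.491 -0.097  0.09 ]
side crimp_pad 0.65 [356. 141. 388. 150.] [375.6 144.3] [ 0.52 -0.24  0.09]
side eject_pad 0.61 [356. 165. 379. 185.] [370. 178.] [ 0.491 -0.098  0.09 ]
side eject_pad 0.37 [324. 116. 414. 223.] [367.4 171.8] [ 0.504 -0.119  0.09 ]
side press 0.94 [281. 118. 412. 230.] [351.1 176.9] [ 0.567 -0.191  0.   ]
side jar 0.76 [422. 190. 440. 220.] [430.  204.5] [ 0.339 -0.129  0.03 ]
side tape 0.77 [339. 228. 380. 262.] [359.9 244.1] [0.461 0.051 0.012]
side driver 0.67 [415. 152. 430. 189.] [422.6 164. ] [ 0.397 -0.312  0.01 ]
side tag 0.58 [296. 166. 314. 182.] [305.9 172.2] [ 0.669 -0.115  0.04 ]
```

Run:
```python
import cv2,numpy as np
a=cv2.imread("pics/scene0.png")[130:330,90:350]; b=cv2.imread("pics/side0.png")[100:280,260:460]
cv2.imwrite("pics/a.png",cv2.resize(a,None,fx=3,fy=3,interpolation=2)); cv2.imwrite("pics/b.png",cv2.resize(b,None,fx=3.2,fy=3.2,interpolation=2))
```

```text
(no output)
```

View pics/a.png

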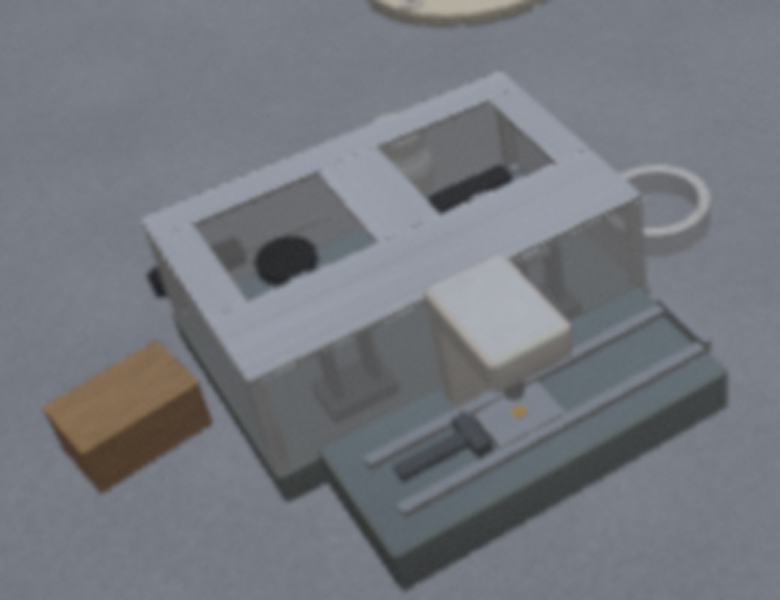

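View pics/b.png

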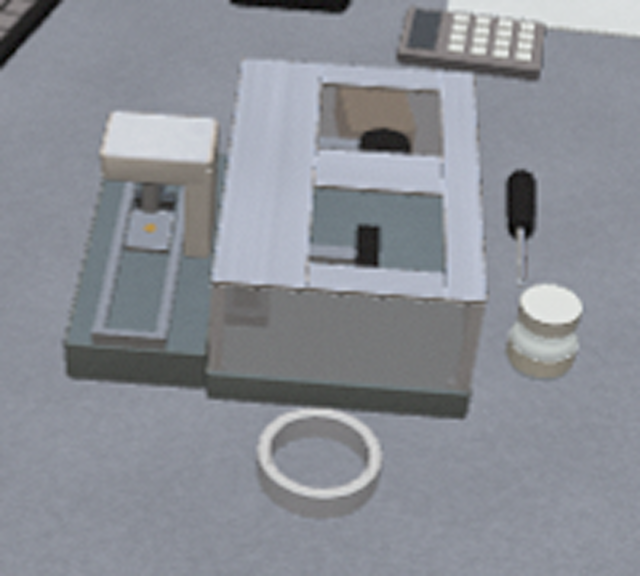

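The views show the round pad under the right (-y) window, at scene pixel (186,216). The crossbar is under the left window, at (247,193). The plate is under the head, at about (262,268). Next I fit the press pose from the guard and window corners.

```bash
cat > fit.py <<'E'
from h import *
from scipy.optimize import least_squares
S=np.array([(502,72),(145,220),(250,378),(643,197),(193,220),(320,172),(377,240),(247,299),(380,148),(491,101),(556,160),(437,213)])/3.+[90,130]
S2=np.array([(476,72),(243,60),(208,284),(486,300)])/3.2+[260,100]
D=np.array([(476,72),(243,60),(208,284),(486,300),(320,82),(441,88),(442,157),(316,151),(314,188),(444,194),(444,272),(308,266)])/3.2+[260,100]
def pts(p,order):
    x,y,a,w=p; O={'A':(-.118,.148),'B':(-.118,-.148),'C':(.078,-.148),'D':(.078,.148)}
    for n,c in (('r',-.072),('l',.072)):
        for i,sx in (('-',-1),('+',1)):
            for j,sy in (('-',-1),('+',1)): O[n+i+j]=(w+sx*.05,c+sy*.048)
    q=np.array([O[k] for k in order.split()]); c,s=np.cos(a),np.sin(a)
    return np.c_[q@np.array([[c,s],[-s,c]])+[x,y],np.full(len(q),.12)]
oS="A B C D r-- r-+ r++ r+- l-- l-+ l++ l+-"; oD="B C D A r+- r-- r-+ r++ l+- l-- l-+ l++"
Cs,Cd=cal("scene"),cal("side")
f=lambda p,m=3:np.r_[(proj(pts(p,oS),Cs)-S).ravel()*(m&1),(proj(pts(p,oD),Cd)-D).ravel()*(m>>1)]
if __name__=="__main__":
    for m in (1,2,3):
        r=least_squares(f,[.53,-.15,0,-.02],args=(m,),loss="soft_l1",x_scale=[.1,.1,.1,.1]); p=r.x; print(m,p[:2].round(4),np.degrees(p[2]).round(2),"wx",p[3].round(4),"rms",np.sqrt((f(p,m)**2).mean()))
    np.save("p.npy",p)
    loc=lambda P:(P[:,:2]-p[:2])@np.array([[np.cos(p[2]),-np.sin(p[2])],[np.sin(p[2]),np.cos(p[2])]])
    for n,uv,C,z in [("crimp sc",(287,255),Cs,.095),("eject sc",(472,187),Cs,.095),("tag sc",(528,412),Cs,.046)]:
        P=atz(np.array(uv)/3+[90,130],z,C); print(n,P.round(4),loc(P).round(4))
    for n,uv,C,z in [("crimp sd",(385,140),Cd,.095),("eject sd",(368,245),Cd,.095),("tag sd",(150,229),Cd,.046)]:
        P=atz(np.array(uv)/3.2+[260,100],z,C); print(n,P.round(4),loc(P).round(4))
    # tool frame axes
    st=ctrl.read_state(); T=R.from_euler("xyz",st["ee_rot"],degrees=True).as_matrix(); print(T.round(3))
E
python3 fit.py
```

```text
1 [ 0.5349 -0.1511] 15.83 wx -0.0425 rms 0.49789029007935776
2 [ 0.5308 -0.1514] 16.18 wx -0.0401 rms 0.3942572434626644
3 [ 0.5321 -0.1513] 16.06 wx -0.0409 rms 0.7231735846655412
crimp sc [[ 0.5095 -0.2347  0.095 ]] [[-0.0447 -0.0739]]
eject sc [[ 0.4837 -0.0945  0.095 ]] [[-0.0308  0.068 ]]
tag sc [[ 0.6693 -0.1064  0.046 ]] [[0.1444 0.0052]]
crimp sd [[ 0.5079 -0.2404  0.095 ]] [[-0.0479 -0.079 ]]
eject sd [[ 0.4797 -0.102   0.095 ]] [[-0.0367  0.0619]]
tag sd [[ 0.665  -0.1118  0.046 ]] [[0.1387 0.0012]]
[[-0.411  0.912 -0.   ]
 [ 0.912  0.411 -0.   ]
 [-0.    -0.    -1.   ]]
```

>>> play_rows:
  commands: [1.5,4.6,0,0,0,1,0,3.1,9.2,0,0,0,2,0,4.6,13.7,0,0,0,3,0,6.2,18.3,0,0,0,4,0,7.7,22.9,0,0,0,5,0,9.3,27.5,0,0,0,6,0,10.8,32,0,0,0,7,0,12.4,36.6,0,0,0,8.2,0]

```text
t: 2.0
tool_pos: [0.5099, -0.2366, 0.2504]
ee_rot: [180.0, 0.0, 106.0]
force: [0.7, -0.0, 0.1]
grip_width: 0.0001
```

>>> play_rows:
  commands: [0,0,0,0,0,0,0,0,0,0,0,0,0,0,0,0,0,0,0,0,0,0,0,0,0,0,0,0,0,0,0,0,0,0,0,0,0,0,0,0,0,0,0,0,0,0,0,0,0,0,0,0,0,0,0,0]

```text
t: 3.0
tool_pos: [0.5088, -0.2378, 0.2503]
ee_rot: [180.0, -0.0, 106.1]
force: [0.6, -0.8, -0.9]
grip_width: -0.0
```

Run:
```python
from fit import *
p=np.load("p.npy"); C=cal("wrist"); im=ctrl.capture("wrist"); st=ctrl.read_state(); print(st["t"],st["tool_pos"],st["ee_rot"],st["force"],st["grip_width"])
print("cam",-C[2].T@C[3])
im=np.ascontiguousarray(im[:,:,::-1])
for q in proj(pts(p,oS),C): 
    if abs(q).max()<2000: cv2.circle(im,tuple(int(v) for v in q.round()),3,(0,0,255),1)
for w in ([.509,-.238,.095],[.482,-.099,.095]):
    q=proj(w,C)[0]; print(q); cv2.drawMarker(im,tuple(int(v) for v in q),(0,255,0))
for t in("crimp_pad","eject_pad"):
    for d in ctrl.trace(t,"wrist")[:2]: 
        vs,us=np.nonzero(d["region"]); print(t,d["conf"],d["box"],us.mean(),vs.mean(),atz((us.mean(),vs.mean()),.095,C))
cv2.imwrite("pics/w1.png",im)
```

```text
3.05 [ 0.5088453  -0.23778274  0.25027556] [ 1.79999537e+02 -3.96356234e-05  1.06083489e+02] [ 0.50836215 -0.94430616  0.1859839 ] -0.00021881451529753707
cam [ 0.43843285 -0.25962311  0.37338186]
[317.74039505 191.37058491]
[473.58593649 204.64826822]
crimp_pad 0.77 [297.8, 164.5, 344.9, 244.7] 319.09681583476765 198.40361445783134 [[ 0.51493556 -0.23502036  0.095     ]]
eject_pad 0.88 [438.4, 189.8, 514.0, 262.3] 472.5655462184874 213.99915966386556 [[ 0.49049669 -0.09620638  0.095     ]]
```

View pics/w1.png

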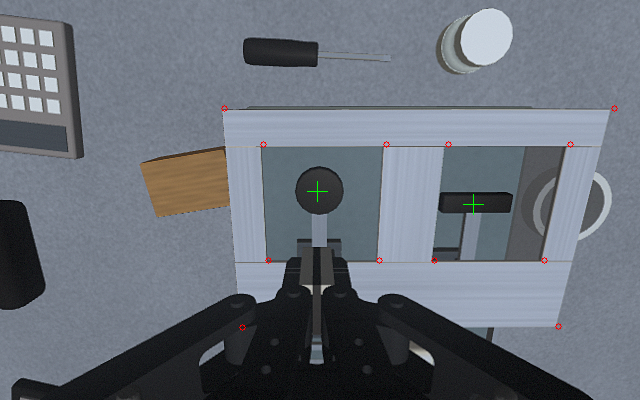

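The projected fit and the pad marks match the wrist view to about 2 mm: round pad at (319,190), crossbar at (475,203). Before going in, I'll check the closed gripper's profile against the window width.

Run:
```python
from h import *
C=cal("scene"); im=np.ascontiguousarray(ctrl.capture("scene")[:,:,::-1]); st=ctrl.read_state(); T=R.from_euler("xyz",st["ee_rot"],degrees=True).as_matrix(); o=np.array(st["tool_pos"])
q0=proj(o,C)[0]; x0,y0=int(q0[0])-65,int(q0[1])-80
im=cv2.resize(im[y0:y0+150,x0:x0+130],None,fx=4,fy=4,interpolation=2)
# tool-z: tips, guard top level when pressed (43mm behind tips), body
for z,c in ((.019,(0,255,0)),(-.024,(0,0,255)),(-.054,(255,0,0))):
    a,b=[tuple(int(v) for v in (proj(o+T@[s*.043,0,z],C)[0]-[x0,y0])*4) for s in(-1,1)]
    cv2.line(im,a,b,c,1)
cv2.imwrite("pics/g.png",im)
```

```text
(no output)
```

View pics/g.png

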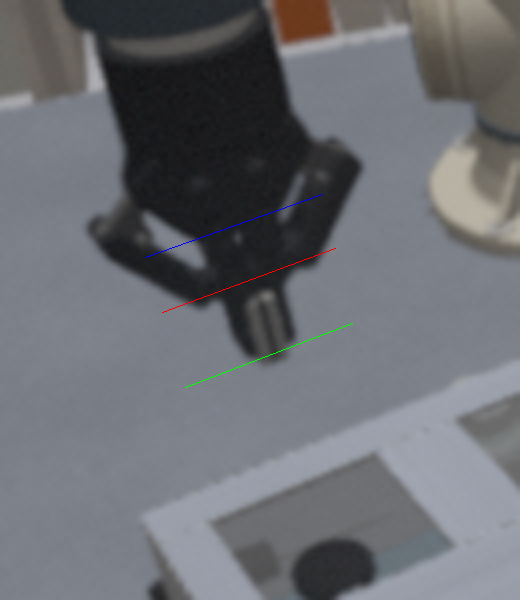

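The red line marks the level of the guard top when the lever is fully pressed. There the gripper spans about ±30 mm, so it fits the ±48 mm window. Now I go down to just above the pad.

>>> play_rows:
  commands: [0,0,2,0,0,0,0,0,0,4,0,0,0,0,0,0,6,0,0,0,0,0,0,8,0,0,0,0,0,0,10,0,0,0,0,0,0,12,0,0,0,0,0,0,13,0,0,0,0,0,0,13.2,0,0,0,0]

```text
t: 4.2
tool_pos: [0.5087, -0.2378, 0.118]
ee_rot: [-180.0, -0.0, 106.1]
force: [0.6, 0.3, 0.1]
grip_width: -0.0002
```

>>> play_rows:
  commands: [0,0,0.3,0,0,0,0,0,0,0.6,0,0,0,0,0,0,0.9,0,0,0,0,0,0,1.2,0,0,0,0,0,0,1.4,0,0,0,0,0,0,1.6,0,0,0,0,0,0,1.8,0,0,0,0,0,0,1.8,0,0,0,0]

```text
t: 5.2
tool_pos: [0.5092, -0.2379, 0.1004]
ee_rot: [180.0, 0.0, 106.1]
force: [0.3, -0.8, 3.1]
grip_width: -0.0002
```

>>> play_rows:
  commands: [0,0,0.1,0,0,0,0,0,0,0.2,0,0,0,0,0,0,0.3,0,0,0,0,0,0,0.4,0,0,0,0,0,0,0.4,0,0,0,0,0,0,0.4,0,0,0,0,0,0,0.4,0,0,0,0,0,0,0.4,0,0,0,0]

```text
t: 6.2
tool_pos: [0.5093, -0.2379, 0.0972]
ee_rot: [179.9, 0.1, 106.1]
force: [1.5, 0.5, 8.0]
grip_width: 0.0001
```

>>> play_rows:
  commands: [0,0,0.1,0,0,0,0,0,0,0.1,0,0,0,0,0,0,0.1,0,0,0,0,0,0,0.1,0,0,0,0,0,0,0.1,0,0,0,0,0,0,0.1,0,0,0,0,0,0,0.1,0,0,0,0,0,0,0.1,0,0,0,0]

```text
t: 7.2
tool_pos: [0.5094, -0.2379, 0.097]
ee_rot: [179.9, 0.1, 106.1]
force: [-1.1, 2.7, 11.4]
grip_width: -0.0001
```

Run:
```python
from h import *
a=ctrl.capture("scene")[200:300,200:320]; C=cal("side"); b=ctrl.capture("side")[120:220,270:390]
cv2.imwrite("pics/p1.png",cv2.resize(np.hstack([a,b])[:,:,::-1],None,fx=3.3,fy=3.3,interpolation=2)); s=ctrl.read_state(); print(s["t"],s["tool_pos"],s["force"])
```

```text
7.3 [ 0.50940914 -0.23791353  0.09694282] [-0.3019336   1.8567148  12.38478845]
```

View pics/p1.png

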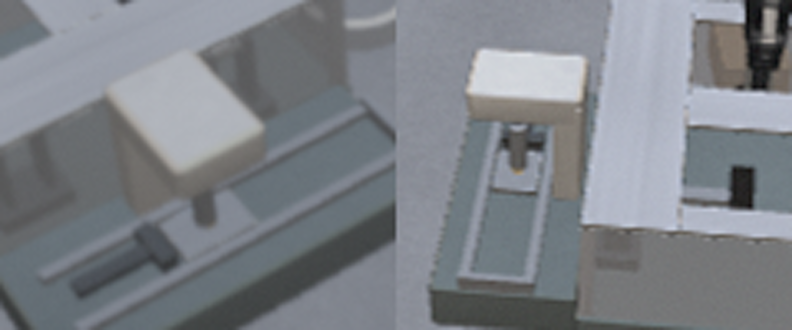

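The ram is down on the eyelet, and the force has risen well past the spring's 4 N with no more travel, so the lever is at its stop. It has been held over 1 s. Now I release it.

>>> play_rows:
  commands: [0,0,-0.5,0,0,0,0,0,0,-1.2,0,0,0,0,0,0,-2,0,0,0,0,0,0,-3,0,0,0,0,0,0,-4.5,0,0,0,0,0,0,-6.5,0,0,0,0,0,0,-8.5,0,0,0,0,0,0,-10,0,0,0,0]

```text
t: 8.3
tool_pos: [0.5089, -0.2378, 0.1968]
ee_rot: [180.0, 0.0, 106.1]
force: [-0.2, 0.3, -0.3]
grip_width: -0.0004
```

Run:
```python
from h import *
s=ctrl.read_state(); print(s["tool_pos"],s["force"]); T=R.from_euler("xyz",s["ee_rot"],degrees=True).as_matrix()
print((T.T@(np.array([.482,-.099,s["tool_pos"][2]])-s["tool_pos"]))*100)
a=ctrl.capture("scene")[170:290,150:310]; cv2.imwrite("pics/r1.png",cv2.resize(a[:,:,::-1],None,fx=4,fy=4,interpolation=2))
```

```text
[ 0.50892097 -0.2377951   0.19681812] [-0.15632467  0.27674815 -0.26610583]
[ 1.40820508e+01  1.25857317e+00 -4.99730306e-03]
```

View pics/r1.png

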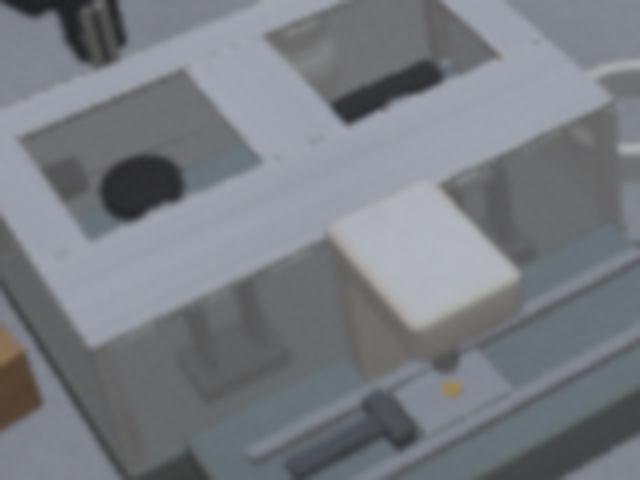

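The ram is up, the round pad is back up and the plate has not moved. Next is the crossbar.

>>> play_rows:
  commands: [2.5,0.2,0,0,0,0,0,5,0.4,0,0,0,0,0,7.5,0.6,0,0,0,0,0,10,0.9,0,0,0,0,0,12.5,1.1,0,0,0,0,0,14.2,1.2,0,0,0,0,0,14.2,1.2,0,0,0,0,0,14.2,1.2,0,0,0,0,0]

```text
t: 9.35
tool_pos: [0.4811, -0.0983, 0.1953]
ee_rot: [-180.0, 0.0, 106.1]
force: [0.6, 0.5, 0.1]
grip_width: 0.0001
```

>>> play_rows:
  commands: [0,0,1.5,0,0,0,0,0,0,3,0,0,0,0,0,0,4.5,0,0,0,0,0,0,6,0,0,0,0,0,0,7,0,0,0,0,0,0,7.8,0,0,0,0,0,0,7.9,0,0,0,0,0,0,7.9,0,0,0,0]

```text
t: 10.35
tool_pos: [0.4813, -0.0981, 0.1166]
ee_rot: [180.0, 0.0, 106.1]
force: [-0.0, 0.0, 0.6]
grip_width: 0.0003
```

>>> play_rows:
  commands: [0,0,0.2,0,0,0,0,0,0,0.4,0,0,0,0,0,0,0.6,0,0,0,0,0,0,0.8,0,0,0,0,0,0,1,0,0,0,0,0,0,1.2,0,0,0,0,0,0,1.4,0,0,0,0,0,0,1.6,0,0,0,0]

```text
t: 11.35
tool_pos: [0.4814, -0.098, 0.1004]
ee_rot: [180.0, 0.0, 106.1]
force: [-0.9, 0.3, 5.3]
grip_width: 0.0002
```

>>> play_rows:
  commands: [0,0,0.1,0,0,0,0,0,0,0.2,0,0,0,0,0,0,0.3,0,0,0,0,0,0,0.4,0,0,0,0,0,0,0.5,0,0,0,0,0,0,0.6,0,0,0,0,0,0,0.7,0,0,0,0,0,0,0.7,0,0,0,0]

```text
t: 12.35
tool_pos: [0.482, -0.0981, 0.0961]
ee_rot: [179.8, 0.1, 106.1]
force: [-8.2, 3.4, 24.4]
grip_width: -0.0
```

The 24 N reading says this lever is at its stop. I check the plate while it is held.

Run:
```python
from h import *
a=ctrl.capture("scene")[170:290,190:350]; cv2.imwrite("pics/e1.png",cv2.resize(a[:,:,::-1],None,fx=4,fy=4,interpolation=2)); s=ctrl.read_state(); print(s["tool_pos"],s["force"])
```

```text
[ 0.48196585 -0.09804377  0.09615091] [-6.78781696  3.58913189 24.27791265]
```

View pics/e1.png

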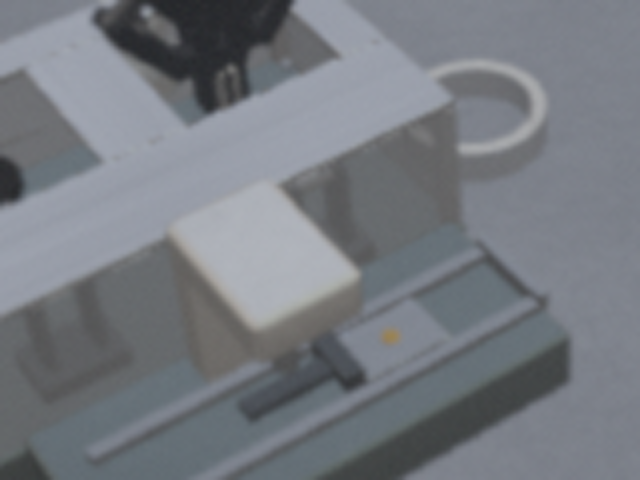

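The slide is fully out and the plate has been pushed along the bed. Now I release the lever and clear the hand.

>>> play_rows:
  commands: [0,0,-0.5,0,0,0,0,0,0,-1.2,0,0,0,0,0,0,-2,0,0,0,0,0,0,-3,0,0,0,0,0,0,-4.5,0,0,0,0,0,0,-6.5,0,0,0,0,0,0,-9,0,0,0,0,0,0,-12,0,0,0,0]

```text
t: 13.4
tool_pos: [0.4802, -0.0979, 0.2137]
ee_rot: [-179.9, -0.0, 106.1]
force: [-0.4, 0.5, -0.4]
grip_width: -0.0002
```

>>> play_rows:
  commands: [0,0,-2,0,0,0,0,0,0,-4,0,0,0,0,0,0,-5,0,0,0,0,0,0,-5,0,0,0,0,0,0,-5,0,0,0,0,0,0,-5,0,0,0,0,0,0,-5,0,0,0,0,0,0,-5,0,0,0,0]

```text
t: 14.4
tool_pos: [0.481, -0.098, 0.2631]
ee_rot: [-180.0, -0.0, 106.1]
force: [0.3, -0.9, 0.5]
grip_width: -0.0004
```

Run:
```python
from h import *
p=np.load("p.npy"); C=cal("scene"); c,s=np.cos(p[2]),np.sin(p[2])
im=ctrl.capture("scene"); cv2.imwrite("pics/f1.png",cv2.resize(im[130:310,90:350,::-1],None,fx=3,fy=3,interpolation=2))
P=atz((287.75,254.25),.046,C)[0]; print("eyelet held, press frame",(P[:2]-p[:2])@np.array([[c,-s],[s,c]]))
d=ctrl.trace("tag","scene")[0]; vs,us=np.nonzero(d["region"]); P=atz((us.mean(),vs.mean()),.046,C)[0]; print("tag now",d["conf"],(P[:2]-p[:2])@np.array([[c,-s],[s,c]]))
s=ctrl.read_state(); print(s["t"],s["tool_pos"],s["force"])
```

```text
eyelet held, press frame [0.1408475  0.05943293]
tag now 0.78 [0.14061449 0.05856109]
14.5 [ 0.4809923  -0.09802413  0.26320629] [ 0.23420231  0.42594621 -0.6434545 ]
```

View pics/f1.png

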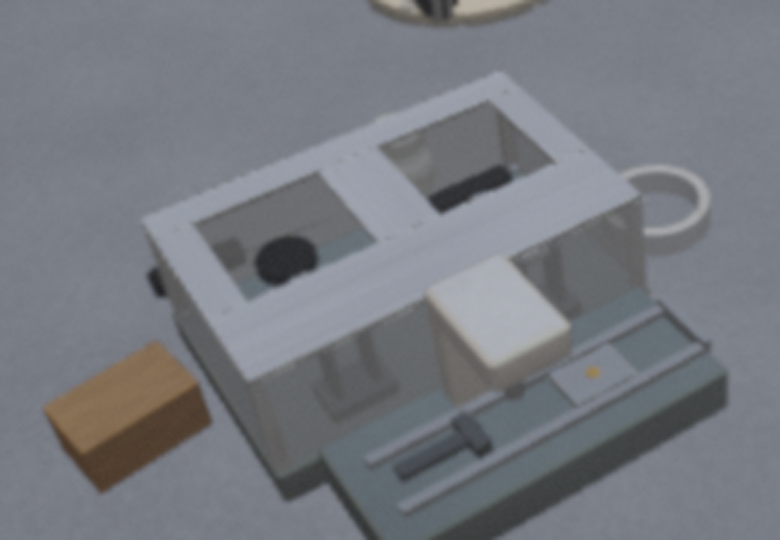

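Both pads are up, the slide is back, the plate sits at press (141, 59) mm and the hand is clear. I hand the job in.

```bash
python3 -c "
from bench import ctrl; ctrl.sign_off()"
```

```text
the job is handed in; nothing more can be done
```

I worked both levers in the required order and handed the job in at about 14.5 s of the 48 s allowed; the sign-off gives no verdict.

- **Round-pad lever (right window):** I pressed it down to its stop at about 12 N and held it there for over 1 s. The picture showed the ram down on the eyelet, and after release the lever was up and the plate had not moved.
- **Crossbar lever (left window):** I pressed it down to its stop at about 24 N. The slide pushed the plate out, and after release the lever and slide were back.
- **Last checks:** The plate measures x ≈ 141 mm, y ≈ 59 mm in the press frame, inside the limits of 125–155 mm and 45–125 mm. Both pads look fully up, and the hand is about 120 mm above the guard with only noise-level force.
- **Not checked directly:** I had no lever-angle or guard-contact reading, so full travel rests on the force rise at the stops and the pictures. I saw no sign of touching the guard. The tape and carton look unmoved, but the last picture did not show the jar and screwdriver clearly.
- **Disagreements:** The two fixed cameras differed by about 4 mm on the press position, and the wrist view agreed with the combined fit to about 2 mm. The networks' pad centres were about 7–9 mm off, so I aimed with the visible pad outlines instead.

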